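# Take the orange cap off a gas refill whose thread hand is unknown

## Task

Take the orange screw cap off its small metal refill cylinder so that the refill can be fitted. Nobody remembers whether its thread is right-handed or left-handed: try turning it one way and, if it soon stops solid, the other way, until its thread is free after about a fifth of a turn; then lift it straight off. Finish while holding the cap still in the gripper, upright, at least 5 cm above where it sat; leave the blue cap on its own cylinder and do not disturb the mug, the tin or the teaspoon.

Things in the scene. Friction and masses are not known exactly. Their poses are not given: they have to be found in the camera images.
- cap_orange: round ribbed orange plastic screw cap, 55 mm diameter, 34 mm tall, 28 to 56 g, closed top with a short white mark; a 35 N grip turns it; origin at the centre of its lower rim, z up through its top, x towards the white mark. It is on either of the two cylinders, lower rim 118 mm above the worktop. Clear of the neck once lifted 20 mm
- orange_grip (a point): point on the orange cap's axis, 22 mm above its lower rim, where to grip. Thread: in the wrong sense the cap turns only 0.1 to 0.5 rad from the start to a solid stop; in the right sense it turns freely, lifts off when turned 1.2 to 1.3 rad, and meets a second stop at about 1.45 rad (+-0.15). Which sense is right, clockwise or not, differs from start to start and cannot be seen
- cap_blue: the same cap in blue on the other cylinder, to be left alone; origin at the centre of its lower rim
- stand: fixed holder that keeps both cylinders from turning: wooden foot 90 x 215 x 18 mm (x, y, z) with two upright grey metal cylinders, 62 mm diameter (65 mm at their clamp rings), their axes at y = +66 and -66 mm; origin at the centre of the foot's underside on the worktop; the caps' lower rims sit at z = 118 mm on its shoulders, cap tops at 152 mm
- cabinet_corner (a point): lower, near, right-hand corner of the wall cabinet at the left (with its door handle allowed for): keep the arm and wrist out of the space that is farther from the robot in x, greater in y and higher in z than this point, e.g. by swinging round close to the base
- mug: white mug with small green leaves, 82 x 112 x 94 mm, standing beside the stand; origin at its underside
- tin: food tin with a red and blue label, 75 mm diameter, 58 mm tall, standing at the other side of the stand; origin at its underside
- teaspoon: teaspoon with a red handle, 132 x 26 x 11 mm, lying in front of the stand; origin at its underside

How it is judged:
By the outcome, as a careful person would: the job done as asked, in the order asked, and still so for the second after the job is handed in, while the arm keeps its last pose, push and grip.
It also fails if it takes over 46 s, if anything falls off the work surface, if the arm or the gripper's body presses on something with over 40 N, if the wrist force passes 120 N, or if a joint passes its speed limit or range.

## Robot

A 6-joint arm with a two-finger parallel gripper is mounted at the origin on a cart in front of the work surface, level with it; the furniture and walls round the work are solid. World frame = base frame: x ahead of the robot, y to its left, z up, the work surface at z = 0. Lengths are in m, angles in rad, forces in N, time in s.
With the tool pointing down it reaches from about 0.425 to 0.95 m from the base axis. Payload 3.5 kg.
Tool frame: the origin (TCP) lies on the centre line of the jaws, within the pads' length; the fingertips stand 17 mm ahead of it and the grasp point (between the pads) lies 2 mm behind it; z points along the fingers, y is the line along which they close (so a half turn about z gives the same grasp; the last joint's range is limited). The gripper opens to 85 mm and grips with 20 to 120 N. Pads are 22 mm wide; open, the fingers measure 114 mm over their backs; the gripper's body (76 mm by 85 mm) begins 54 mm behind the grasp point. The pads swing forward as they close: fully open they stand 13 mm farther back than shut.
Start: joints at [1.173, 0.286, 1.577, -0, 1.279, -0.15], TCP at [0.166, 0.654, 0.248] pointing down, gripper open.
Joint ranges: [-2.77, 2.77], [-0.9, 2.22], [0.21, 2.48], [-1.53, 4.67], [0.24, 2.81], [-2.84, 2.84]. Speed limits (rad/s): [2.79, 2.79, 3.14, 3.14, 3.14, 3.14].

## Interface

Orientations are given as a unit quaternion [x, y, z, w].
In Python, from plant import ctrl gives the robot as it stands. The module is installed in compiled form; this text tells all that it offers.
- The arm moves only by the tool drive_tool, never from a script. Its argument "moves" is a list of rows, each a list of 3 entries, a list of its own where there are three numbers: the turn, a rotation vector about the tool's x, y, z in rad, then the shift along the tool's x, y, z in m, then the finger opening in m, from 0 to 0.0854. A call has 1 to 5 rows; each row shifts and turns the commanded pose from where the row before left it, along the tool's axes as they then stand; what a row does not reach is not made up. A row lasts 1/8 s, in which the tool goes at most 62.5 mm and 10.7 degrees, less where a joint would pass 70% of its speed; a pose out of reach is approached as far as the arm can. A call with a gripper value outside its range is refused whole. The fingers move at their own pace and stop on an object; "grip_force" is the grip in N (left out, the last holds). Time passes only in rows, so rows that do not move let the fingers close. It gives the time, the measured TCP pose, the force, the opening and the grip force at its end, in the units of the state.
- ctrl.get_state(): the state, without advancing time (a new reading comes with each control period).
- ctrl.read_camera(name): name is "scene" or "top" or "wrist"; returns a dict with "image" (480x640x3 uint8, red, green, blue), "fx", "fy", "cx", "cy" (pixels), "R" (3x3) and "t" (3): a world point X has camera coordinates R X + t. Camera axes: x right, y down, z forward; pixel columns grow to the right and rows downward; lengths in m; the calibration is good to about 2 mm. A picture is of the moment at which its call begins. There is no depth.
- ctrl.sign_off(): hands the job in; it is judged then, once.
The state is a dict: "time": time; "qpos": joint angles; "dq": joint speeds; "joint_efforts": joint torques, N m; "eef_pos": TCP position; "tcp_rot": TCP orientation; "contact_force": force on the tool from outside, world axes, zero at the start; "wrist_torque": the same for the moment, N m; "opening": opening from 0.0 (shut) to 1.0 (fully open); "finger_force": force on a finger pad.
Only numpy, scipy, OpenCV 4.12 (cv2) and the standard library are available. Lean on these libraries where they do the work, as an engineer would, in place of code of your own. Each camera call takes 0.05 s, during which the arm holds its last target. There are 200 camera calls.

## Working session

There is one attempt and no reset: what is moved stays moved. The work goes in short steps, Python scripts to look and compute and a tool call to move; the robot and the scene stay as the last step left them, time stands still between calls to the robot, and variables do not carry over. Pictures are saved under pics/ and viewed, at most 10 in all, crops included, and the job is handed in when it is done.

Besides the shell and the picture viewer there is one more tool, called after "Emit:" in YAML: its name, and indented under it one key for each argument. drive_tool: Moves the arm, as the interface text tells. Its arguments: {"type":"object","properties":{"moves":{"type":"array","items":{"type":"array"}},"grip_force":{"type":"number"}},"required":["moves"]}

```bash
mkdir -p pics
python3 - <<'E'
from plant import ctrl
import cv2,numpy as np,pickle
s=ctrl.get_state();print(s)
d={}
for n in("scene","top"):
    c=ctrl.read_camera(n);d[n]=c;cv2.imwrite(f"pics/{n}.png",c["image"][:,:,::-1]);print(n,c["fx"],c["cx"],c["cy"],np.round(c["R"],3).tolist(),c["t"], -c["R"].T@c["t"])
pickle.dump(d,open("cams.pkl","wb"))
E
```

```text
{'time': 0.0, 'qpos': array([ 1.17298274e+00,  2.87180545e-01,  1.57814469e+00,  8.83031547e-06,
        1.27859270e+00, -1.49991873e-01]), 'dq': array([-0.00159275,  0.00249266, -0.00098588,  0.00101713, -0.00188452,
        0.00073459]), 'joint_efforts': array([ 3.65703963e-04, -4.05988669e+01, -2.92621368e+01, -1.27670423e-04,
        5.85756119e-03,  5.37606780e-06]), 'eef_pos': array([0.16530085, 0.65382591, 0.2469547 ]), 'tcp_rot': array([ 1.23595199e-01,  9.92332039e-01, -1.11815579e-03, -3.18552106e-04]), 'contact_force': array([ 0.44072874,  0.26551034, -0.48823197]), 'wrist_torque': array([ 0.04527335, -0.10747334, -0.12052646]), 'finger_force': 0.0, 'opening': 0.9959481000381248}
scene 564.7335299859643 311.82088299694976 239.35761907352463 [[0.476, -0.879, 0.022], [-0.543, -0.313, -0.779], [0.692, 0.359, -0.627]] [-0.28846789  0.45468276  0.96704923] [-0.28502178 -0.45793636  0.96653569]
top 594.6158703047853 310.83382955594726 244.64671279150545 [[0.064, -0.998, 0.006], [-0.945, -0.062, -0.32], [0.32, 0.015, -0.947]] [-0.08845013  0.58833835  1.41104945] [ 0.11044637 -0.07235552  1.52564487]
```

View pics/scene.png

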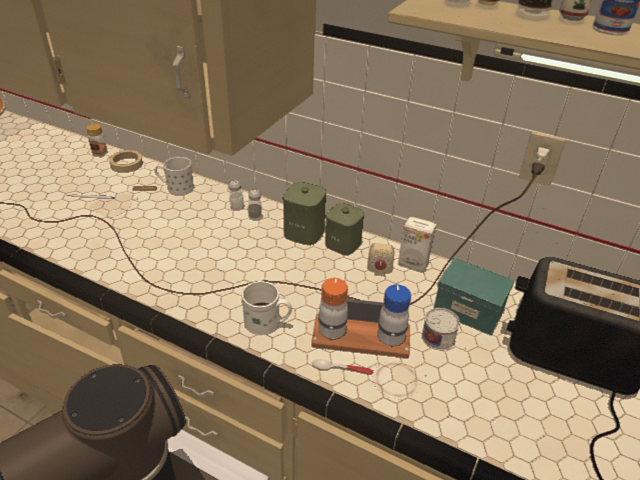

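View pics/top.png

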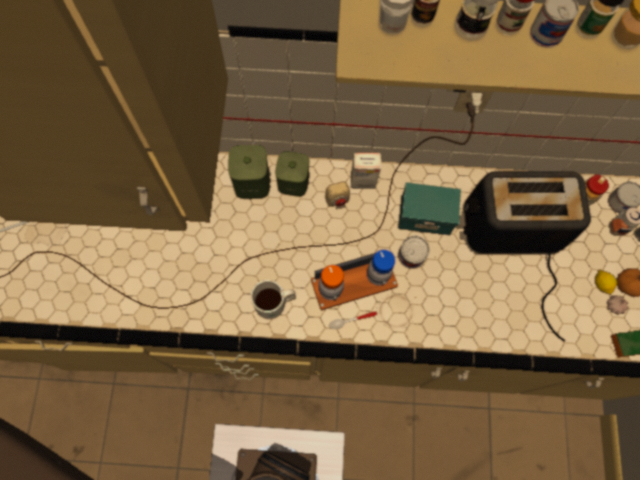

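The scene view shows the orange cap at (334,292), left of the blue cap at (397,298), with the mug at left, the tin at right and the spoon in front. The top view shows orange at (332,276) and blue at (383,262). The cabinet's lower corner is near (215,152) in the scene view.

```bash
cat > h.py <<'E'
import numpy as np,cv2
from scipy.optimize import least_squares
def proj(c,X):
    p=np.atleast_2d(X)@c["R"].T+c["t"]; return p[:,:2]/p[:,2:]*[c["fx"],c["fy"]]+[c["cx"],c["cy"]]
def mask(c,col):
    h=cv2.cvtColor(c["image"],cv2.COLOR_RGB2HSV)
    m=cv2.inRange(h,(4,170,120),(14,255,255)) if col=="o" else cv2.inRange(h,(105,150,60),(125,255,255))
    n,l,s,ce=cv2.connectedComponentsWithStats(m)
    return n,l,s,ce
def tri(cs,ps):
    return least_squares(lambda X:np.concatenate([proj(c,X)[0]-p for c,p in zip(cs,ps)]),[.6,0,.1])
a=np.linspace(0,2*np.pi,60)
def capcen(c,x,y):
    pts=np.array([[x+.0275*np.cos(t),y+.0275*np.sin(t),z] for t in a for z in(.118,.152)])
    h=cv2.convexHull(proj(c,pts).astype(np.float32)); m=cv2.moments(h); return np.array([m["m10"]/m["m00"],m["m01"]/m["m00"]]),cv2.contourArea(h)
E
python3 - <<'E'
from h import *; import pickle
d=pickle.load(open("cams.pkl","rb"))
for col,near in(("o",{"scene":(334,292),"top":(332,276)}),("b",{"scene":(397,298),"top":(383,262)})):
    C={}
    for k,c in d.items():
        n,l,s,ce=mask(c,col)
        j=min((i for i in range(1,n) if s[i,4]>60),key=lambda i:np.hypot(*(ce[i]-near[k])))
        m=(l==j).astype(np.uint8);h=cv2.convexHull(cv2.findNonZero(m));M=cv2.moments(h)
        C[k]=np.array([M["m10"]/M["m00"],M["m01"]/M["m00"]]);print(col,k,s[j],C[k],cv2.contourArea(h))
    for ks in(["scene"],["top"],["scene","top"]):
        r=least_squares(lambda x:np.concatenate([capcen(d[k],*x)[0]-C[k] for k in ks]),[.6,0]);print(ks,r.x,r.fun,[capcen(d[k],*r.x)[1] for k in ks])
for ps in([(205,146),(186,229)],[(216,152),(210,221)],[(205,146),(210,221)],[(216,152),(186,229)]):
    r=tri([d["scene"],d["top"]],ps);print(ps,r.x,r.fun)
a=d["scene"]["image"][250:390,220:470];b=d["top"]["image"][220:345,240:450]
f=lambda i:cv2.resize(i,(800,300 if 0 else 290),interpolation=3)
out=np.vstack([cv2.resize(a[:130],(580,300),interpolation=2),cv2.resize(b,(580,300),interpolation=2)])
cv2.imwrite("pics/crop.png",out[:,:,::-1])
c=d["scene"]["image"][80:190,140:320];e=d["top"]["image"][140:260,100:260]
cv2.imwrite("pics/cab.png",np.hstack([cv2.resize(c,(400,400)),cv2.resize(e,(400,400))])[:,:,::-1])
E
```

```text
o scene [322 278  25  27 488] [334.12460766 291.15819209] 531.0
o top [ 313  265   84   44 1630] [349.72312883 283.4685671 ] 2420.5
['scene'] [ 0.50352118 -0.10576046] [-8.23114988e-07 -7.23472340e-07] [674.0196290425956]
['top'] [ 0.48710639 -0.15072332] [-2.29319426e-08 -7.74407283e-07] [479.1117726438679]
['scene', 'top'] [ 0.48801133 -0.12560713] [  5.18157645   7.82585499 -10.3747755   -1.02217972] [697.002687796019, 477.75997101143]
b scene [386 285  24  17 297] [397.81499726 293.4028462 ] 304.5
b top [373 251  21  22 351] [382.98615091 261.28939828] 349.0
['scene'] [ 0.56420485 -0.22567672] [ 2.24974116e-06 -8.05570153e-08] [681.3121948512271]
['top'] [ 0.54846619 -0.22953086] [-2.71699719e-07 -5.72560054e-07] [478.39630011934787]
['scene', 'top'] [ 0.55513614 -0.22640941] [-1.27528661  2.75394756 -1.20676242 -2.67740374] [689.4560719393194, 477.3731382461265]
[(205, 146), (186, 229)] [0.50881108 0.20149467 0.39154015] [ 0.94395199 -0.1574421  -0.76555176  0.57406483]
[(216, 152), (210, 221)] [0.52223242 0.16734364 0.38377561] [ 7.94848946 -1.34532066 -6.56806877  4.76841366]
[(205, 146), (210, 221)] [0.50753357 0.16984493 0.40577242] [ 12.77715376  -2.15339894 -10.51450345   7.70624899]
[(216, 152), (186, 229)] [0.52378881 0.19966824 0.36880753] [-3.91697882  0.65612092  3.18991957 -2.36971255]
```

View pics/crop.png

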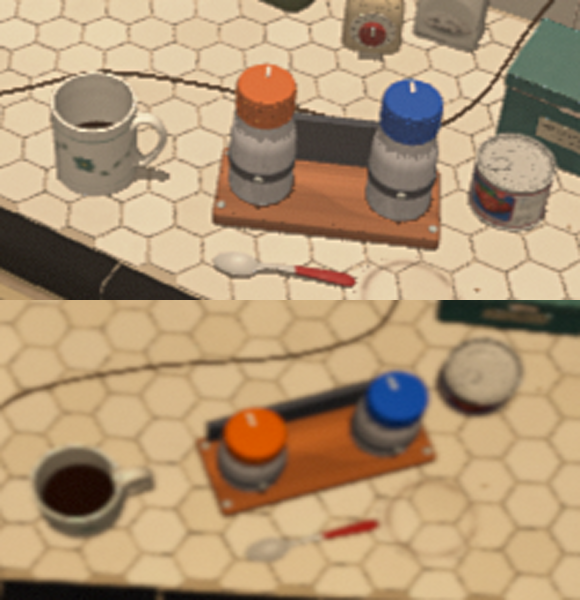

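View pics/cab.png

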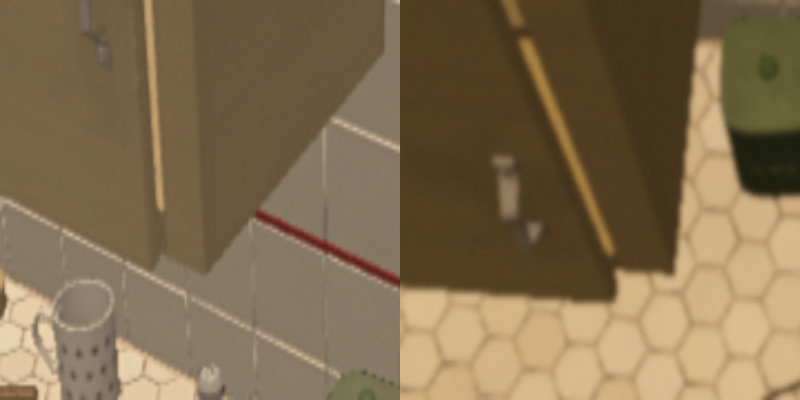

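Run:
```python
from h import *; import pickle
d=pickle.load(open("cams.pkl","rb"));cs=[d["scene"],d["top"]]
for n,ps in(("door",[(208.4,154.3),(184.8,230)]),("body",[(232,154.8),(208.8,221.6)]),("otop",[(335.1,286.4),(332.3,276.7)]),("btop",[(398,293.3),(383.7,260.8)])):
    r=tri(cs,ps);print(n,r.x.round(4),r.fun.round(1))
R={}
for n,ps in(("otop",[(335.1,286.4),(332.3,276.7)]),("btop",[(398,293.3),(383.7,260.8)])):
    g=lambda x,i:(proj(cs[i],[x[0],x[1],.152])[0]-ps[i])
    for I in((0,),(1,),(0,1)):
        r=least_squares(lambda x:np.concatenate([g(x,i) for i in I]),[.55,-.1]);print(n,I,r.x.round(4),r.fun.round(1))
```

```text
door [0.5183 0.2075 0.365 ] [-0.8  0.1  0.7 -0.5]
body [0.5381 0.1603 0.3682] [-0.2  0.   0.2 -0.1]
otop [ 0.4969 -0.1088  0.1552] [-0.6  0.1  0.6 -0.4]
btop [ 0.545  -0.2305  0.1534] [-0.5  0.1  0.5 -0.3]
otop (0,) [ 0.501  -0.1085] [0. 0.]
otop (1,) [ 0.4968 -0.1075] [0. 0.]
otop (0, 1) [ 0.4987 -0.1083] [-0.6  0.6  0.4 -0.7]
btop (0,) [ 0.5471 -0.2308] [0. 0.]
btop (1,) [ 0.5447 -0.2295] [0. 0.]
btop (0, 1) [ 0.5458 -0.2304] [-0.4  0.3  0.4 -0.4]
```

Emit:
drive_tool:
  moves:
    - [[0,0,0],[0,-0.054,0],0.0854]
    - [[0,0,0],[0,-0.054,0],0.0854]
    - [[0,0,0],[0,-0.054,0],0.0854]
    - [[0,0,0],[0,-0.053,0],0.0854]
  grip_force: 50

```text
time: 0.6
eef_pos: [0.1122, 0.4441, 0.2476]
tcp_rot: [0.123, 0.992, -0.001, -0.0]
contact_force: [-0.5, -0.0, 1.3]
opening: 0.999
finger_force: 0.0
```

Emit:
drive_tool:
  moves:
    - [[0,0,0.128],[-0.0587,-0.0038,0],0.0854]
    - [[0,0,0.128],[-0.0587,-0.0038,0],0.0854]
    - [[0,0,0.128],[-0.0587,-0.0038,0],0.0854]
    - [[0,0,0.128],[-0.0587,-0.0038,0],0.0854]

```text
time: 1.1
eef_pos: [0.3179, 0.3321, 0.2481]
tcp_rot: [0.373, 0.928, 0.0, -0.0]
contact_force: [0.0, 0.4, -1.3]
opening: 1.001
finger_force: 0.0
```

Emit:
drive_tool:
  moves:
    - [[0,0,0.128],[-0.0587,-0.0038,0],0.0854]
    - [[0,0,0.128],[-0.0587,-0.0038,0],0.0854]
    - [[0,0,0.128],[-0.0587,-0.0038,0],0.0854]
    - [[0,0,0.128],[-0.0587,-0.0038,0],0.0854]

```text
time: 1.6
eef_pos: [0.4398, 0.1335, 0.248]
tcp_rot: [0.596, 0.803, -0.0, -0.0]
contact_force: [0.8, 0.0, 0.2]
opening: 0.997
finger_force: 0.0
```

Emit:
drive_tool:
  moves:
    - [[0,0,0.128],[-0.0587,-0.0038,0],0.0854]
    - [[0,0,0.128],[-0.0587,-0.0038,0],0.0854]
    - [[0,0,0.128],[-0.0587,-0.0038,0],0.0854]
    - [[0,0,0.128],[-0.0587,-0.0038,0],0.0854]
    - [[0,0,0],[0,0,0],0.0854]

```text
time: 2.22
eef_pos: [0.4484, -0.1005, 0.248]
tcp_rot: [0.78, 0.625, -0.0, -0.0]
contact_force: [0.0, 0.5, 0.3]
opening: 1.0
finger_force: 0.0
```

Run:
```python
from plant import ctrl
from h import *; import pickle
d={n:ctrl.read_camera(n) for n in("wrist","scene","top")}
pickle.dump(d,open("cams2.pkl","wb"))
s=ctrl.get_state();print(s["eef_pos"],s["tcp_rot"],s["qpos"].round(3))
c=d["wrist"];print(c["R"].round(3).tolist(),c["t"],-c["R"].T@c["t"])
i=c["image"].copy()
p=proj(c,[.4985,-.1083,.152])[0];print(p)
cv2.imwrite("pics/w1.png",i[:,:,::-1])
```

```text
[ 0.44894193 -0.09659711  0.2479458 ] [ 7.78009237e-01  6.28252607e-01  3.90856783e-05 -5.34940842e-04] [-4.340e-01 -2.070e-01  2.086e+00  1.000e-03  1.263e+00 -2.220e-01]
[[0.976, -0.218, 0.0], [-0.21, -0.942, 0.26], [-0.057, -0.254, -0.965]] [-0.46027761 -0.03388166  0.37841638] [ 0.46352277 -0.03592838  0.3742435 ]
[408.12220536 244.67789298]
```

View pics/w1.png

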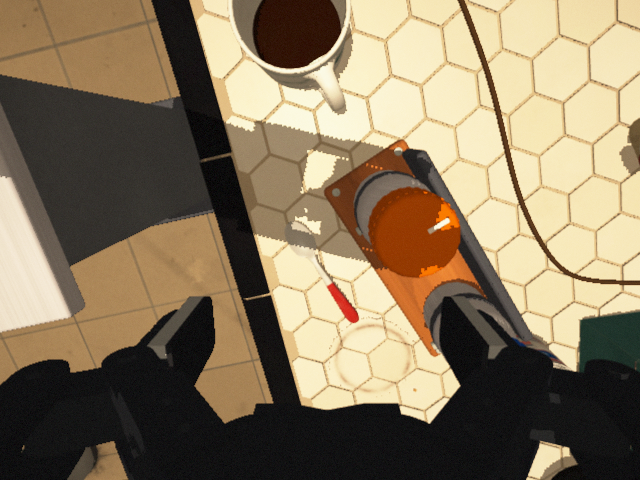

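The wrist view shows the orange cap's disc at about (415,233), with its white mark at (440,225), the mug handle at (330,90), and the finger pads at the lower left and right. The arm was still settling, so I'll re-measure.

```bash
cat > m.py <<'E'
from plant import ctrl
from h import *
def disc(c,zt,lo=(3,150,90)):
    h=cv2.cvtColor(c["image"],cv2.COLOR_RGB2HSV); p0=proj(c,[.4985,-.1083,zt])[0]
    m=cv2.inRange(h,lo,(15,255,255)); m[:,:]=np.where(np.hypot(*(np.indices(m.shape)[::-1]-p0[:,None,None]))<62,m,0)
    m=cv2.morphologyEx(m,cv2.MORPH_OPEN,np.ones((5,5)))
    return m
E
python3 - <<'E'
from m import *
for k in range(2):
    s=ctrl.get_state();c=ctrl.read_camera("wrist");print(s["eef_pos"],s["dq"].round(3),(-c["R"].T@c["t"]).round(4),c["fx"],c["fy"])
i=c["image"]
crop=cv2.resize(i[170:300,330:500],None,fx=4,fy=4,interpolation=2)
p=proj(c,[[.4985,-.1083,.152]])[0]
for cx,cy,col in((.4985,-.1083,(0,255,0)),):
  for z in(.118,.152):
    q=proj(c,[[cx+.0275*np.cos(t),cy+.0275*np.sin(t),z] for t in np.linspace(0,6.28,60)])
    cv2.polylines(crop,[((q-[330,170])*4).astype(np.int32)],True,col,1)
cv2.imwrite("pics/w2.png",crop[:,:,::-1]);print(p)
E
```

```text
[ 0.44894193 -0.09659711  0.2479458 ] [ 0.028 -0.004 -0.001 -0.003 -0.001  0.001] [ 0.4636 -0.032   0.3743] 376.78951241728186 376.78951241728186
[ 0.44905059 -0.09613193  0.24801254] [ 0.017 -0.001 -0.    -0.002 -0.002 -0.001] [ 0.4636 -0.0315  0.3744] 376.78951241728186 376.78951241728186
[408.06482166 252.42341807]
```

View pics/w2.png

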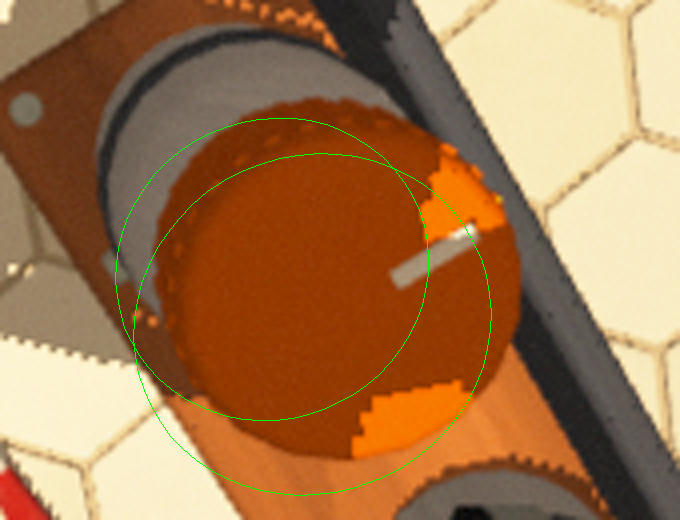

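The wrist crop shows the true top disc centred near (342,280) in crop pixels, about (415,240) in the full image. That is roughly 7 mm from my first estimate, so I'll fit silhouettes in all three cameras.

```bash
cat > fit.py <<'E'
from h import *
def hull(c,x,y,z0=.118,r=.0275):
    t=np.linspace(0,2*np.pi,60)
    return cv2.convexHull(proj(c,np.array([[x+r*np.cos(a),y+r*np.sin(a),z] for a in t for z in(z0,z0+.034)])).astype(np.float32))
def capmask(c,p0,rad):
    i=c["image"].astype(float); m=((i[:,:,0]>1.9*i[:,:,1])&(i[:,:,2]<.25*i[:,:,0])&(i[:,:,0]>60)).astype(np.uint8)
    yy,xx=np.indices(m.shape); m[np.hypot(xx-p0[0],yy-p0[1])>rad]=0
    return m
def fill(c,h):
    S=8; m=np.zeros((480,640),np.uint8); cv2.fillPoly(m,[np.round((h)*S).astype(np.int32)],1,shift=3); return m
def best(c,m,x0,z0=.118,n=12,st=.001):
    res=[]
    for dx in range(-n,n+1):
        for dy in range(-n,n+1):
            f=fill(c,hull(c,x0[0]+dx*st,x0[1]+dy*st,z0)); res.append(((f&m).sum()/((f|m).sum()),x0[0]+dx*st,x0[1]+dy*st))
    res.sort(reverse=True); top=np.array(res[:8]); return top[0,0],top[:,1:].mean(0)
E
python3 - <<'E'
from fit import *; import pickle
from plant import ctrl
d=pickle.load(open("cams2.pkl","rb"));e=pickle.load(open("cams.pkl","rb"))
w=ctrl.read_camera("wrist")
out=[]
for n,c,p,r in(("scene",e["scene"],(334,292),20),("top",e["top"],(332,277),15),("wrist",w,(412,235),60)):
    m=capmask(c,p,r); 
    if n!="scene": m=cv2.morphologyEx(m,cv2.MORPH_OPEN,np.ones((3,3)))
    nn,l,s,ce=cv2.connectedComponentsWithStats(m);j=1+np.argmax(s[1:,4]);m=(l==j).astype(np.uint8)
    print(n,s[j],best(c,m,(.501,-.107)))
    v=c["image"].copy();v[m>0]=v[m>0]//2+[0,0,120];x,y=p
    R=r+10;out.append(cv2.resize(v[y-R:y+R,x-R:x+R],(260,260),interpolation=0))
cv2.imwrite("pics/m.png",np.hstack(out)[:,:,::-1])
E
```

```text
scene [342 281   3   3   3] (np.float64(0.00430416068866571), array([ 0.51225 , -0.101375]))
top [321 265  26  23 440] (np.float64(0.7853107344632768), array([ 0.503  , -0.10925]))
wrist [ 369  195   91   92 6348] (np.float64(0.8992346938775511), array([ 0.50425 , -0.104625]))
```

View pics/m.png

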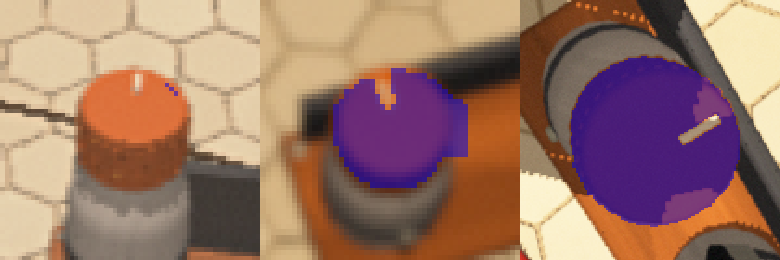

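The scene and top tiles show the cap clearly, but their colour masks are poor or contaminated. The wrist mask covers the cap cleanly and puts the axis at (0.504, -0.105). I'll move above it and recheck from closer.

Emit:
drive_tool:
  moves:
    - [[0,0,0],[0.001,0.028,0.01],0.0854]
    - [[0,0,0],[0.001,0.027,0.02],0.0854]
    - [[0,0,0],[0,0,0],0.0854]
    - [[0,0,0],[0,0,0],0.0854]
    - [[0,0,0],[0,0,0],0.0854]

```text
time: 3.15
eef_pos: [0.5031, -0.1065, 0.2193]
tcp_rot: [0.778, 0.628, 0.0, 0.001]
contact_force: [0.3, -0.3, -0.1]
opening: 1.001
finger_force: 0.0
```

Run:
```python
from fit import *
from plant import ctrl
w=ctrl.read_camera("wrist");s=ctrl.get_state();print(s["eef_pos"],s["tcp_rot"].round(4),s["qpos"].round(3))
p=proj(w,[.504,-.105,.14])[0].astype(int);print(p)
m=capmask(w,p,85);m=cv2.morphologyEx(m,cv2.MORPH_OPEN,np.ones((3,3)))
nn,l,st,ce=cv2.connectedComponentsWithStats(m);j=1+np.argmax(st[1:,4]);m=(l==j).astype(np.uint8)
b=best(w,m,(.504,-.105));print(st[j],b)
v=w["image"].copy();cv2.drawContours(v,[np.round(hull(w,*b[1])).astype(np.int32)],-1,(0,255,0),1)
cv2.imwrite("pics/w3.png",v[:,:,::-1])
```

```text
[ 0.50315941 -0.10671686  0.21930325] [7.781e-01 6.281e-01 3.000e-04 7.000e-04] [-0.406 -0.045  1.996 -0.     1.19  -0.194]
[326 255]
[ 279  203  116  103 8080] (np.float64(0.8778377163407507), array([ 0.506125, -0.104125]))
```

View pics/w3.png

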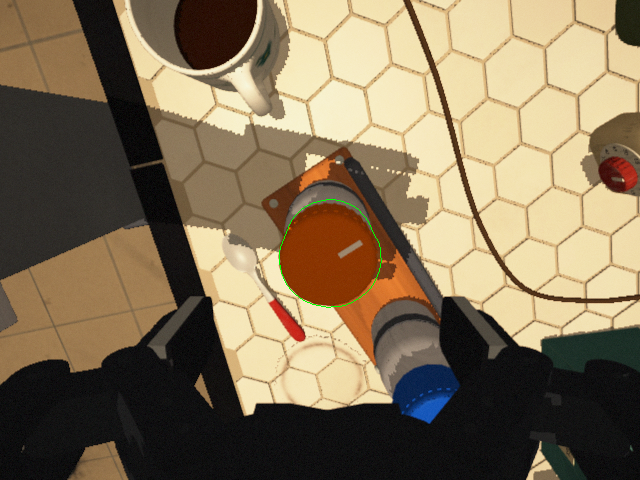

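The close wrist view shows the fitted outline matching the cap: centre (330,253), axis about (0.505, -0.1045). The fingers straddle column 326, so I'll correct by 2 mm and descend.

Emit:
drive_tool:
  moves:
    - [[0,0,0],[0.002,0.001,0.02],0.0854]
    - [[0,0,0],[0,0,0.03],0.0854]
    - [[0,0,0],[0,0,0.021],0.0854]
    - [[0,0,0],[0,0,0.01],0.0854]
    - [[0,0,0],[0,0,0],0.0854]

```text
time: 3.82
eef_pos: [0.5044, -0.1052, 0.1373]
tcp_rot: [0.778, 0.628, -0.0, -0.0]
contact_force: [0.4, 0.4, 0.5]
opening: 1.004
finger_force: 0.0
```

Emit:
drive_tool:
  moves:
    - [[0,0,0],[0,0,0],0.0854]
    - [[0,0,0],[0,0,0],0.05]
    - [[0,0,0],[0,0,0],0.05]
    - [[0,0,0],[0,0,0],0.05]
    - [[0,0,0],[0,0,0],0.05]
  grip_force: 50

```text
time: 4.45
eef_pos: [0.5053, -0.1054, 0.1383]
tcp_rot: [0.778, 0.628, 0.0, 0.001]
contact_force: [-1.6, 0.1, 3.4]
opening: 0.612
finger_force: 52.1
```

Emit:
drive_tool:
  moves:
    - [[0,0,0.06],[0,0,0],0.05]
    - [[0,0,0.06],[0,0,0],0.05]
    - [[0,0,0],[0,0,0],0.05]

```text
time: 4.82
eef_pos: [0.5054, -0.1057, 0.1383]
tcp_rot: [0.814, 0.58, 0.0, 0.001]
contact_force: [-1.2, -0.0, 5.2]
opening: 0.6
finger_force: 52.2
```

```bash
cat > s.py <<'E'
from plant import ctrl
import numpy as np
s=ctrl.get_state();q=s["tcp_rot"];print(s["time"],s["eef_pos"].round(4),"yaw",2*np.arctan2(q[0],q[1]),s["contact_force"].round(1),s["wrist_torque"].round(2),s["joint_efforts"][5].round(2),s["qpos"].round(3),s["opening"])
E
python3 s.py
```

```text
4.825 [ 0.5054 -0.1057  0.1383] yaw 1.903342233357323 [-1.2 -0.   5.2] [-0.06  0.06  0.02] 0.05 [-0.403  0.057  2.053 -0.     1.029 -0.07 ] 0.599892621777905
```

Emit:
drive_tool:
  moves:
    - [[0,0,0.05],[0,0,0],0.05]
    - [[0,0,0.05],[0,0,0],0.05]
    - [[0,0,0],[0,0,0],0.05]

```text
time: 5.2
eef_pos: [0.5055, -0.1058, 0.1383]
tcp_rot: [0.842, 0.539, 0.001, 0.001]
contact_force: [0.3, -0.5, 5.4]
opening: 0.604
finger_force: 52.2
```

```bash
python3 s.py
```

```text
5.2 [ 0.5055 -0.1058  0.1383] yaw 2.003200901895848 [ 0.3 -0.5  5.4] [-0.15  0.05  0.02] 0.05 [-0.403  0.058  2.053 -0.     1.029  0.03 ] 0.6041211997361664
```

Emit:
drive_tool:
  moves:
    - [[0,0,0.05],[0,0,0],0.05]
    - [[0,0,0.05],[0,0,0],0.05]
    - [[0,0,0],[0,0,0],0.05]

```text
time: 5.58
eef_pos: [0.5055, -0.1058, 0.1383]
tcp_rot: [0.868, 0.496, 0.001, 0.001]
contact_force: [-0.1, -0.1, 5.3]
opening: 0.607
finger_force: 52.2
```

```bash
python3 s.py
```

```text
5.575 [ 0.5055 -0.1058  0.1383] yaw 2.1032081868488137 [-0.1 -0.1  5.3] [-0.12  0.02  0.02] 0.05 [-4.030e-01  5.700e-02  2.053e+00 -1.000e-03  1.029e+00  1.300e-01] 0.6070850880531811
```

Emit:
drive_tool:
  moves:
    - [[0,0,0.05],[0,0,0],0.05]
    - [[0,0,0.05],[0,0,0],0.05]
    - [[0,0,0],[0,0,0],0.05]

```text
time: 5.95
eef_pos: [0.5055, -0.1058, 0.1383]
tcp_rot: [0.892, 0.452, 0.001, 0.001]
contact_force: [-0.1, -1.9, 5.2]
opening: 0.602
finger_force: 52.2
```

```bash
python3 s.py
```

```text
5.95 [ 0.5055 -0.1058  0.1383] yaw 2.203183694640134 [-0.1 -1.9  5.2] [-0.11  0.08  0.01] 0.05 [-4.030e-01  5.800e-02  2.053e+00 -1.000e-03  1.029e+00  2.300e-01] 0.6024228268452974
```

Emit:
drive_tool:
  moves:
    - [[0,0,0.05],[0,0,0],0.05]
    - [[0,0,0.05],[0,0,0],0.05]
    - [[0,0,0],[0,0,0],0.05]

```text
time: 6.32
eef_pos: [0.5055, -0.1058, 0.1384]
tcp_rot: [0.913, 0.407, 0.001, 0.001]
contact_force: [-0.1, -0.7, 4.8]
opening: 0.602
finger_force: 52.2
```

```bash
python3 s.py
```

```text
6.325 [ 0.5055 -0.1058  0.1384] yaw 2.303159337252039 [-0.1 -0.7  4.8] [-0.07  0.11 -0.  ] 0.05 [-4.030e-01  5.700e-02  2.053e+00 -1.000e-03  1.029e+00  3.300e-01] 0.6021153331837527
```

Turned 0.52 rad with no stop, which is past the wrong-sense limit. This is the right way, so I'll keep turning.

Emit:
drive_tool:
  moves:
    - [[0,0,0.09],[0,0,0],0.05]
    - [[0,0,0.09],[0,0,0],0.05]
    - [[0,0,0.09],[0,0,0],0.05]
    - [[0,0,0.09],[0,0,0],0.05]
    - [[0,0,0],[0,0,0],0.05]

```text
time: 6.95
eef_pos: [0.5054, -0.1057, 0.1383]
tcp_rot: [0.972, 0.237, 0.001, 0.001]
contact_force: [0.1, -0.7, 5.1]
opening: 0.613
finger_force: 52.3
```

```bash
python3 s.py
```

```text
6.95 [ 0.5054 -0.1057  0.1383] yaw 2.663668665718052 [ 0.1 -0.7  5.1] [-0.01  0.05 -0.03] 0.05 [-0.403  0.057  2.053 -0.     1.029  0.69 ] 0.6131478585482414
```

Emit:
drive_tool:
  moves:
    - [[0,0,0.09],[0,0,0],0.05]
    - [[0,0,0.09],[0,0,0],0.05]
    - [[0,0,0.09],[0,0,0],0.05]
    - [[0,0,0.09],[0,0,0],0.05]
    - [[0,0,0],[0,0,0],0.05]

```text
time: 7.58
eef_pos: [0.5055, -0.1056, 0.1383]
tcp_rot: [0.998, 0.059, 0.001, 0.001]
contact_force: [-1.0, -0.5, 4.3]
opening: 0.607
finger_force: 52.3
```

```bash
python3 s.py
```

```text
7.575 [ 0.5055 -0.1056  0.1383] yaw 3.0236924127542304 [-1.  -0.5  4.3] [-0.07  0.1   0.  ] 0.04 [-0.403  0.057  2.053 -0.     1.029  1.05 ] 0.6067774236722393
```

Emit:
drive_tool:
  moves:
    - [[0,0,0.03],[0,0,0],0.05]
    - [[0,0,0.03],[0,0,0],0.05]
    - [[0,0,0],[0,0,0],0.05]

```text
time: 7.95
eef_pos: [0.5054, -0.1057, 0.1383]
tcp_rot: [1.0, 0.029, 0.001, 0.001]
contact_force: [-0.6, -1.0, 5.6]
opening: 0.608
finger_force: 52.2
```

```bash
python3 s.py
```

```text
7.95 [ 0.5054 -0.1057  0.1383] yaw 3.0830592461706465 [-0.6 -1.   5.6] [0.01 0.13 0.05] 0.05 [-0.403  0.057  2.053 -0.     1.029  1.11 ] 0.6079259485021686
```

Emit:
drive_tool:
  moves:
    - [[0,0,0],[0,0,-0.003],0.05]
    - [[0,0,0],[0,0,-0.003],0.05]
    - [[0,0,0],[0,0,0],0.05]

```text
time: 8.32
eef_pos: [0.5045, -0.1051, 0.1431]
tcp_rot: [1.0, 0.029, -0.0, -0.0]
contact_force: [0.8, 0.4, -1.6]
opening: 0.606
finger_force: 52.1
```

```bash
python3 s.py
```

```text
8.325 [ 0.5045 -0.1051  0.1431] yaw 3.083634164445731 [ 0.8  0.4 -1.6] [0.05 0.   0.05] -0.0 [-0.403  0.05   2.051  0.     1.041  1.11 ] 0.6059394708533532
```

Emit:
drive_tool:
  moves:
    - [[0,0,0],[0,0,-0.01],0.05]
    - [[0,0,0],[0,0,-0.015],0.05]
    - [[0,0,0],[0,0,-0.02],0.05]
    - [[0,0,0],[0,0,-0.02],0.05]
    - [[0,0,0],[0,0,-0.015],0.05]

```text
time: 8.95
eef_pos: [0.5052, -0.1054, 0.2256]
tcp_rot: [1.0, 0.029, 0.001, 0.001]
contact_force: [-0.3, -0.0, 0.1]
opening: 0.604
finger_force: 52.1
```

Emit:
drive_tool:
  moves:
    - [[0,0,0],[0,0,-0.005],0.05]
    - [[0,0,0],[0,0,0],0.05]
    - [[0,0,0],[0,0,0],0.05]
    - [[0,0,0],[0,0,0],0.05]
    - [[0,0,0],[0,0,0],0.05]

```text
time: 9.57
eef_pos: [0.5045, -0.1051, 0.2278]
tcp_rot: [1.0, 0.029, -0.0, -0.0]
contact_force: [0.5, 0.4, -0.3]
opening: 0.604
finger_force: 52.1
```

```bash
python3 s.py
python3 - <<'E'
from plant import ctrl
import cv2,numpy as np
a=ctrl.read_camera("scene")["image"][200:400,200:480];b=ctrl.read_camera("wrist")["image"]
cv2.imwrite("pics/f.png",np.hstack([cv2.resize(a,(400,300)),cv2.resize(b,(400,300))])[:,:,::-1])
E
```

```text
9.575 [ 0.5045 -0.1051  0.2278] yaw 3.0837690732077716 [ 0.5  0.4 -0.3] [ 0.01 -0.05  0.03] 0.0 [-0.403 -0.05   1.984  0.     1.209  1.11 ] 0.6043747275667224
```

View pics/f.png

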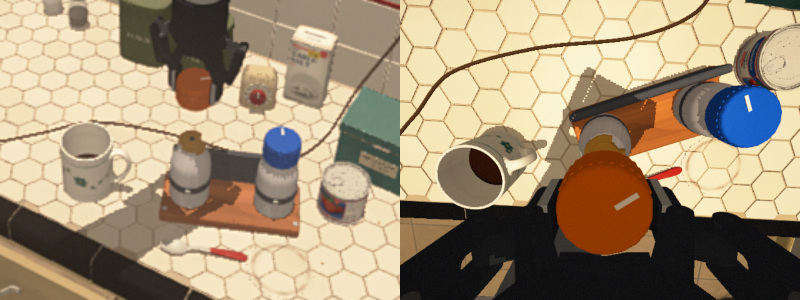

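The picture shows the orange cap upright in the gripper at (195,88), with the bare brass neck of its cylinder at (190,140). The blue cap, mug, tin and spoon are undisturbed, and the cap has been lifted about 90 mm.

```bash
python3 -c "
from plant import ctrl
print(ctrl.sign_off())"
```

```text
the job is handed in; nothing more can be done
None
```

The orange cap came free after about 1.3 rad clockwise (seen from above) and is held upright about 9 cm above its seat; the blue cap, mug, tin and teaspoon look undisturbed in the last picture, and the job is handed in at about 9.7 s.

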